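Refit the grinder's upper burr carrier

TASK

The coffee grinder has been cleaned: put its upper burr carrier back. Set the carrier upright in the grinder's open collar, turn it backwards (counter-clockwise from above) until it drops into the thread start, then screw it in clockwise until its flange lies flush on the collar's rim, and let go. Never force it in the thread, and leave the tamper, the cup and the jug where they stand.

Things in the scene. Friction and masses are not known exactly. Their poses are not given: they have to be found in the camera images.
- collar_rim (a point): Centre of the grinder's open collar at its flat rim, 170 mm above the counter; z up along the collar's axis. The aluminium collar is 104 mm across, its bore 80 mm, widened by a 4 mm chamfer to 88 mm at the rim. With the carrier screwed home, carrier_flange lies on this point.
- thread_crest (a point): On the collar's axis, 5 mm below the rim: level of the flat crests of the fixed brass thread inside (right-hand, four starts, 69 mm inner diameter, 0.1 mm down per degree clockwise). Each 90 deg has an entry gap 25 deg wide, and counter-clockwise of it a blunt step, 3.5 mm high, 3 deg wide, that stops a lug turned clockwise on the crest. Where the gaps lie is not known; no axis shows it.
- grinder: Grey coffee grinder without its hopper, fixed to the counter; origin on the collar's axis at counter level, spout towards its -x, motor block towards +x. Apart from the collar, all of it stays at least 40 mm below the rim. Its yaw says nothing of the thread.
- carrier: The loose upper burr carrier, about 0.45 kg, aluminium and brass, 64 mm high, standing upright on the counter at the start; origin at the centre of its underside. Flange: knurled disc 98 mm across, 6 mm thick. Below it a spigot 66 mm across, 24 mm long, tapered to 54 mm over its last 5.5 mm.
- carrier_grip (a point): Centre of the carrier's grip bar, on the carrier's axis, 54 mm above its underside; z up, x along the bar. The bar is 56 mm long (x), 12 mm wide (y), 20 mm high, and stands 14 mm clear above the flange on a hub 22 mm across.
- carrier_flange (a point): Centre of the flange's underside, 30 mm below carrier_grip. Its height above collar_rim: about 14.5 mm with the lugs on the blunt steps, 11 mm on the crests, 4 mm once dropped into the gaps, 0 mm home. It comes home 40 to 50 deg clockwise of where the lugs dropped; the thread goes tight about 13 deg later. Turning back too far in the gaps ends at a hard stop.
- carrier_lugs (a point): On the carrier's axis, level with the undersides of its four brass lugs, 16 mm below carrier_flange. The lugs point to the carrier's +x, +y, -x and -y, 77 mm over their tips, each 18 deg wide and 3.5 mm high. Gripped tightly the carrier hangs on the hand and cannot drop; with a loose or opened hand its own weight drops it.
- tamper: Steel coffee tamper standing on its 56 mm foot, 85 mm high; origin at the centre of its underside
- cup: White mug, 76 mm across, 65 mm high; origin at the centre of its underside
- jug: Steel milk jug with a handle, 84 mm across, 110 mm high; origin at the centre of its underside
Things that resemble listed ones, but are neither listed nor needed, are in the scene too. Of the things that look like the carrier, take the one that is farthest to the robot's right at the start.

How it is judged:
By the outcome, as a careful person would: the job done as asked, in the order asked, and still so for the second after the job is handed in, with the robot touching nothing.
It also fails if it takes over 58 s, if anything falls off the work surface, if the arm or the gripper's body presses on something with over 40 N, if the wrist force passes 120 N, or if a joint passes its speed limit or range.

ROBOT

A 7-joint arm with a two-finger parallel gripper is mounted at the origin on the work surface. World frame = base frame: x ahead of the robot, y to its left, z up, the work surface at z = 0. Lengths are in m, angles in rad, forces in N, time in s.
With the tool pointing down it reaches from about 0.4 to 0.85 m from the base axis. Payload 6.9 kg.
Tool frame: the origin (TCP) lies at the very end of the fingers, on their centre line; the grasp point (between the pads) lies 19 mm behind it; z points along the fingers, y is the direction in which the jaws open and shut (so a half turn about z gives the same grasp; the last joint's range is limited). The gripper opens to 85 mm and grips with 20 to 120 N. Pads are 22 mm wide; open, the fingers measure 114 mm over their backs; the gripper's body (76 mm by 85 mm) begins 54 mm behind the grasp point. The pads swing forward as they close: fully open they stand 13 mm farther back than shut.
Start: joints at [1.437, 0.507, -0.238, 1.5, 0.126, 1.149, -0.155], TCP at [0.148, -0.607, 0.231] pointing down, gripper open.
Joint ranges: [-3.08, 3.08], [-0.24, 2.05], [-1.43, 1.35], [0, 2.5], [-1.52, 4.66], [0.17, 1.96], [-2.89, 2.89]. Speed limits (rad/s): [2.39, 2.39, 3.14, 3.14, 3.14, 3.14, 3.14].

INTERFACE

Orientations are given as a 3x3 rotation matrix whose columns are the frame's x, y, z axes.
In Python, from workcell import ctrl, cams gives the robot as it stands.
- The arm moves only by the tool drive_tool, never from a script. Its arguments are lists of equal length, an entry for each row: "offset": the shift along the world's x, y, z in mm, a list of three; "roll": the turn about the world's z in degrees; "grip": the gripper command: -1 is fully open, 1 is shut, values between are in proportion. A call has 1 to 5 rows; each row shifts and turns the commanded pose from where the row before left it; what a row does not reach is not made up. A row lasts 1/10 s, in which the tool goes at most 50 mm and 8.59 degrees, less where a joint would pass 70% of its speed; a pose out of reach is approached as far as the arm can. A call with a gripper value outside its range is refused whole. The fingers move at their own pace and stop on an object; "squeeze" is the grip in N (left out, the last holds). Time passes only in rows, so rows that do not move let the fingers close. It gives the time, the measured TCP pose, the force and the opening at its end, in the units of the state.
- ctrl.sense(): the state, without advancing time (a new reading comes with each control period).
- cams.snapshot(name): name is "scene" or "top" or "wrist"; returns a dict with "pixels" (420x560x3 uint8, red, green, blue), "camera_matrix" (3x3 intrinsics, pixels), "D" ([k1, k2, p1, p2, k3] as OpenCV has them; the pictures are not rectified), "eye" and "rotation" of the camera in the world. Camera axes: x right, y down, z forward; pixel columns grow to the right and rows downward; lengths in m; the calibration is good to about 2 mm. A picture is of the moment at which its call begins. There is no depth.
- ctrl.sign_off(): hands the job in, once; it reports no verdict.
The state is a dict: "time_s": time; "joints": joint angles; "joint_vel": joint speeds; "joint_efforts": joint torques, N m; "ee_pos": TCP position; "eef_rot": TCP orientation; "ft_force": force on the tool from outside, world axes, zero at the start; "ft_torque": the same for the moment, N m; "gripper_width": finger opening in m.
Only numpy, scipy, OpenCV 4.12 (cv2) and the standard library are available. Lean on these libraries where they do the work, as an engineer would, in place of code of your own. Each camera call takes 0.05 s, during which the arm holds its last target.

## Working session

There is one attempt and no reset: what is moved stays moved. The work goes in short steps, Python scripts to look and compute and a tool call to move; the robot and the scene stay as the last step left them, time stands still between calls to the robot, and variables do not carry over. Pictures are saved under pics/ and viewed, and the job is handed in when it is done.

Besides the shell and the picture viewer there is one more tool, called after "Request:" as name(argument=value, ...) on one line, values as JSON. drive_tool: Moves the arm, as the interface text tells. Its arguments: {"type":"object","properties":{"offset":{"type":"array"},"roll":{"type":"array"},"grip":{"type":"array"},"squeeze":{"type":"number"}},"required":["offset","roll","grip"]}

```bash
ls; mkdir -p pics; cat > h.py <<'E'
import numpy as np, cv2, json, pickle
from workcell import ctrl, cams
def snap(n,f):
    s=cams.snapshot(n); cv2.imwrite('pics/%s.png'%f, cv2.cvtColor(np.asarray(s['pixels']),cv2.COLOR_RGB2BGR))
    pickle.dump(s,open('pics/%s.pkl'%f,'wb')); return s
def load(f): return pickle.load(open('pics/%s.pkl'%f,'rb'))
def ray(s,uv):
    p=cv2.undistortPoints(np.array(uv,float).reshape(-1,1,2),np.array(s['camera_matrix'],float),np.array(s['D'],float)).reshape(-1,2)
    d=np.c_[p,np.ones(len(p))]@np.array(s['rotation']).T
    return np.array(s['eye']),d
def plane(s,uv,z):
    e,d=ray(s,uv); t=(z-e[2])/d[:,2]; return e+d*t[:,None]
def proj(s,P):
    R=np.array(s['rotation']); t=-R.T@np.array(s['eye'])
    return cv2.projectPoints(np.array(P,float).reshape(-1,1,3),cv2.Rodrigues(R.T)[0],t,np.array(s['camera_matrix'],float),np.array(s['D'],float))[0].reshape(-1,2)
E
python3 - <<'E'
from h import *
for n in ('scene','top','wrist'):
    s=snap(n,n+'0'); print(n,np.round(s['eye'],3),np.round(s['rotation'],2).tolist())
q=ctrl.sense(); print({k:np.round(v,3).tolist() for k,v in q.items()})
E
```

```text
pics
scene [0.859 0.711 1.075] [[-0.88, 0.37, -0.3], [0.48, 0.66, -0.58], [-0.01, -0.66, -0.75]]
top [ 0.282 -0.016  1.091] [[0.03, -0.98, 0.21], [-1.0, -0.03, 0.01], [-0.0, -0.21, -0.98]]
wrist [ 0.226 -0.588  0.374] [[0.24, -0.92, -0.31], [-0.97, -0.23, -0.07], [-0.0, 0.32, -0.95]]
{'time_s': 0.15, 'joints': [1.437, 0.508, -0.238, 1.501, 0.126, 1.149, -0.155], 'joint_vel': [-0.0, -0.0, -0.001, -0.002, 0.001, -0.001, 0.001], 'joint_efforts': [-0.003, -62.101, -2.189, -24.984, 0.013, 0.009, 0.0], 'ee_pos': [0.148, -0.607, 0.231], 'eef_rot': [[0.971, 0.237, -0.0], [0.237, -0.971, 0.001], [0.0, -0.001, -1.0]], 'ft_force': [-0.383, -0.538, -0.075], 'ft_torque': [0.034, -0.006, -0.023], 'gripper_width': 0.085}
```

View pics/scene0.png

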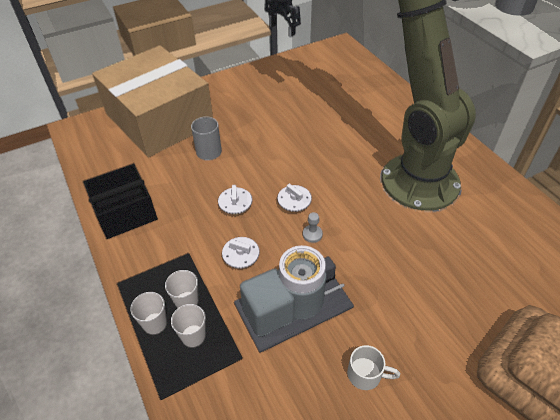

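View pics/top0.png

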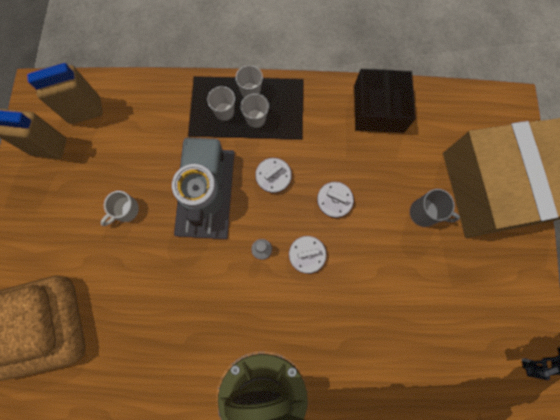

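View pics/wrist0.png

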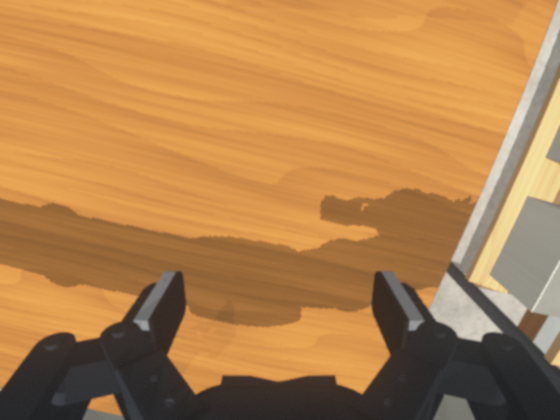

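Three things look like the carrier, at top-view pixels A (274,175), B (335,200) and C (308,254). Image right is the robot's right (-y), so B fits. I'll measure all three and crop B to confirm.

```bash
python3 - <<'E'
from h import *
s=load('top0'); im=cv2.cvtColor(np.asarray(s['pixels']),cv2.COLOR_RGB2BGR)
hsv=cv2.cvtColor(im,cv2.COLOR_BGR2HSV)
m=((hsv[...,1]<60)&(hsv[...,2]>120)).astype(np.uint8)*255
m=cv2.morphologyEx(m,cv2.MORPH_CLOSE,np.ones((5,5)))
for c in cv2.findContours(m,cv2.RETR_EXTERNAL,cv2.CHAIN_APPROX_NONE)[0]:
    if cv2.contourArea(c)<300 or cv2.contourArea(c)>4000: continue
    (x,y),ax,an=cv2.fitEllipse(c)
    if not 150<x<370 or not 140<y<300: continue
    z=0.17 if x<220 else 0.03
    p=plane(s,c.reshape(-1,2),z); P,r=cv2.minEnclosingCircle((p[:,:2]*1000).astype(np.float32))
    print((round(x),round(y)),np.round(ax,1),'enclosing centre',np.round(P,1),'r',round(r,1), 'ell centre',np.round(plane(s,[[x,y]],z)*1000,1))
cr=lambda x,y,w:cv2.resize(im[y-w:y+w,x-w:x+w],(400,400),interpolation=cv2.INTER_CUBIC)
cv2.imwrite('pics/crop1.png',np.hstack([cr(335,200,28),cr(194,187,40)]))
s2=load('scene0'); im2=cv2.cvtColor(np.asarray(s2['pixels']),cv2.COLOR_RGB2BGR)
cv2.imwrite('pics/crop2.png',cv2.resize(im2[175:275,210:350],None,fx=5,fy=5,interpolation=cv2.INTER_CUBIC))
E
```

```text
(307, 254) [35.8 36.4] enclosing centre [ 383.9 -108.4] r 49.9 ell centre [[ 383.4 -108.    30. ]]
(335, 199) [34.  35.1] enclosing centre [ 538.6 -182.9] r 50.2 ell centre [[ 538.3 -182.8   30. ]]
(193, 184) [40.2 42.5] enclosing centre [531.8 185.4] r 53.1 ell centre [[531.  184.8 170. ]]
(273, 174) [33.2 34.7] enclosing centre [603.4  -8.8] r 50.1 ell centre [[603.1  -8.8  30. ]]
```

View pics/crop1.png

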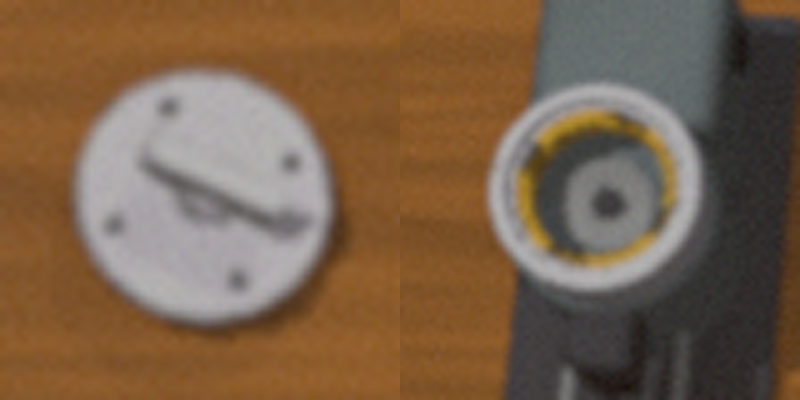

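View pics/crop2.png

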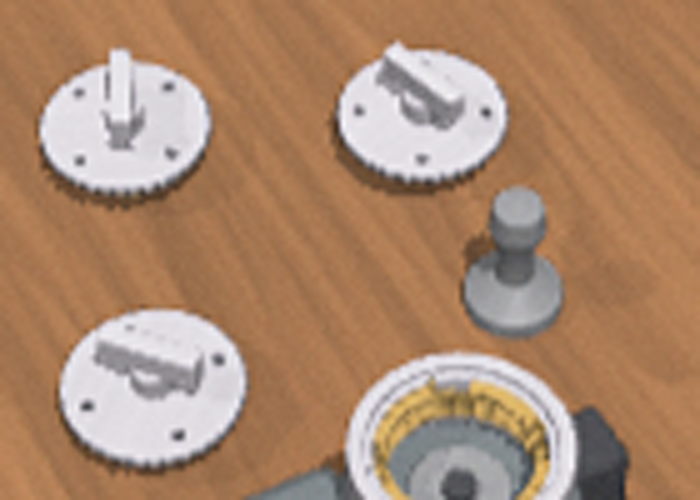

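B at world (538, -183) mm is the one: it has the most negative y, and its flange measures about 99 mm across. The collar is at (531, 185) with an outside diameter of about 105 mm, and both sizes agree with the description. I'll move over B for a close look.

Request:
drive_tool(offset=[[33, 35, 0], [33, 35, 0], [33, 35, 0], [33, 35, 0], [33, 35, 0]], roll=[4.5, 4.5, 4.5, 4.5, 4.5], grip=[-1, -1, -1, -1, -1], squeeze=60)

```text
time_s: 0.65
ee_pos: [0.3143, -0.4305, 0.2312]
eef_rot: [[0.805, 0.594, -0.0], [0.594, -0.805, 0.0], [-0.0, -0.0, -1.0]]
ft_force: [1.0, -0.7, 1.3]
gripper_width: 0.0853
```

Request:
drive_tool(offset=[[33, 35, 0], [33, 35, 0], [33, 35, 0], [33, 35, 0], [33, 35, 0]], roll=[4.5, 4.5, 4.5, 4.5, 4.5], grip=[-1, -1, -1, -1, -1])

```text
time_s: 1.15
ee_pos: [0.4793, -0.2556, 0.2313]
eef_rot: [[0.516, 0.856, -0.0], [0.856, -0.516, -0.0], [-0.0, -0.0, -1.0]]
ft_force: [1.2, -0.4, -0.4]
gripper_width: 0.0855
```

Request:
drive_tool(offset=[[30, 37, 0], [30, 37, 0], [0, 0, 0]], roll=[4.5, 4.5, 0], grip=[-1, -1, -1])

```text
time_s: 1.45
ee_pos: [0.5422, -0.1753, 0.2315]
eef_rot: [[0.367, 0.93, 0.003], [0.93, -0.367, 0.005], [0.005, 0.001, -1.0]]
ft_force: [0.5, -0.3, 0.3]
gripper_width: 0.0853
```

```bash
python3 - <<'E'
from h import *
s=snap('wrist','w1'); q=ctrl.sense()
print({k:np.round(q[k],3).tolist() for k in ('time_s','joints','ee_pos','eef_rot','ft_force','gripper_width')}, np.round(proj(s,[[.5385,-.183,.03]])))
E
```

```text
{'time_s': 1.5, 'joints': [0.658, 0.458, -0.582, 1.649, 0.271, 1.116, -0.378], 'ee_pos': [0.54, -0.179, 0.231], 'eef_rot': [[0.372, 0.928, 0.001], [0.928, -0.372, 0.002], [0.002, -0.0, -1.0]], 'ft_force': [-0.368, -0.493, -0.044], 'gripper_width': 0.086} [[279. 186.]]
```

View pics/w1.png

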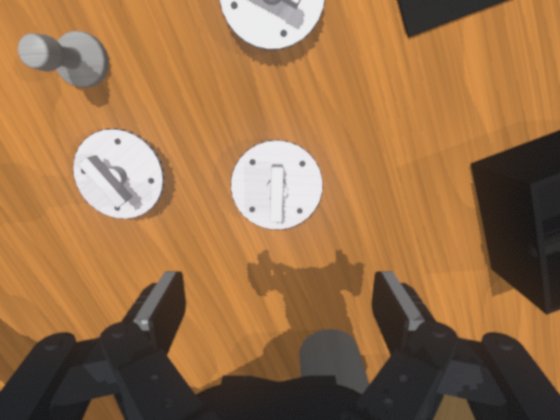

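The wrist view shows B at (277,185). Its bar is almost vertical in the image, from (278,165) to (277,222), with A and C up and to the left. Now I'll measure B's flange and bar top.

```bash
python3 - <<'E'
from h import *
s=load('w1'); im=cv2.cvtColor(np.asarray(s['pixels']),cv2.COLOR_RGB2BGR)
hsv=cv2.cvtColor(im,cv2.COLOR_BGR2HSV)
m=((hsv[...,1]<70)&(hsv[...,2]>110)).astype(np.uint8)*255
m=cv2.morphologyEx(m,cv2.MORPH_CLOSE,np.ones((5,5)))
for c in cv2.findContours(m,cv2.RETR_EXTERNAL,cv2.CHAIN_APPROX_NONE)[0]:
    (x,y),r=cv2.minEnclosingCircle(c)
    if abs(x-277)<15 and abs(y-185)<15:
        p=plane(s,c.reshape(-1,2),.03)[:,:2]*1000
        print('circ',[np.round(v,1) for v in cv2.minEnclosingCircle(p.astype(np.float32))],'ell',cv2.fitEllipse(p.astype(np.float32)))
cv2.imwrite('pics/c3.png',cv2.resize(im[130:240,220:335],None,fx=5,fy=5,interpolation=cv2.INTER_CUBIC))
E
```

```text
circ [array([ 534.9, -182.5]), np.float64(50.1)] ell ((535.0036010742188, -182.56785583496094), (98.2563247680664, 98.96769714355469), 3.6965768337249756)
```

View pics/c3.png

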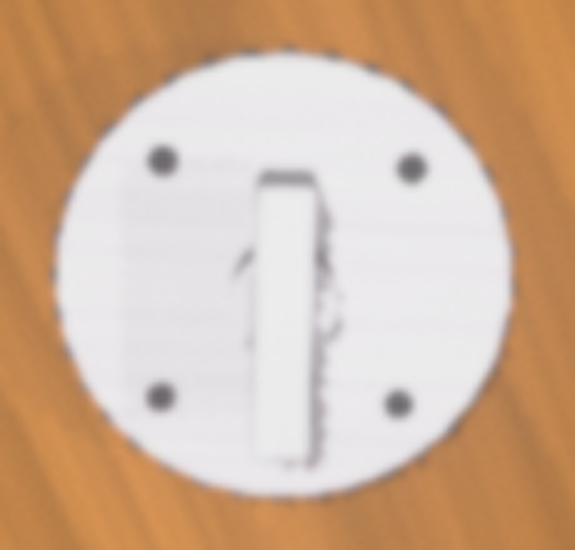

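```bash
python3 - <<'E'
from h import *
s=load('w1')
t=lambda a:np.array(a,float)/5+[220,130]-0.4
b=plane(s,t([[287,187],[281.5,461]]),.064)[:,:2]*1000
print('bar mid',b.mean(0),'len',np.linalg.norm(b[1]-b[0]),'yaw',np.degrees(np.arctan2(*(b[0]-b[1])[::-1])))
k=plane(s,t([[163,160],[412,168],[399,404],[161,397]]),.03)[:,:2]*1000
print('screw centre',k.mean(0))
for i in range(4):
    d=k[(i+1)%4]-k[i]; print(np.linalg.norm(d),np.degrees(np.arctan2(d[1],d[0]))%90)
q=ctrl.sense();R=q['eef_rot'];print(q['ee_pos'],np.degrees(np.arctan2(R[1][0],R[0][0])))
# collar in scene
s2=load('scene0')
a=np.linspace(0,6.28,13)
for c in ([531.5,185.],):
  print(np.round(proj(s2,[[c[0]/1e3+.052*np.cos(x),c[1]/1e3+.052*np.sin(x),.17] for x in a])).tolist())
print(proj(s2,[[.535,-.1826,.03],[.5385,-.183,.03]]))
E
```

```text
bar mid [ 535.29171074 -182.75174067] len 55.85698670100173 yaw 67.24970729910648
screw centre [ 534.93485742 -182.82670126]
52.53720524345206 66.60254593319817
52.605635731532566 66.5860128365102
52.53247922351992 66.69314971763856
52.68870594490394 66.59124958883889
[ 0.54013574 -0.17912784  0.23106285] 68.13512056644204
[[281.0, 273.0], [289.0, 280.0], [301.0, 283.0], [313.0, 281.0], [322.0, 273.0], [325.0, 264.0], [321.0, 254.0], [313.0, 247.0], [301.0, 244.0], [290.0, 247.0], [282.0, 253.0], [278.0, 263.0], [281.0, 273.0]]
[[235.47049088 198.70148137]
 [234.31412609 199.04850412]]
```

Request:
drive_tool(offset=[[-3, 0, -40], [0, 0, -40], [0, 0, -20], [0, 0, 0]], roll=[-1, 0, 0, 0], grip=[-1, -1, -1, -1])

```text
time_s: 1.9
ee_pos: [0.5325, -0.1844, 0.1283]
eef_rot: [[0.397, 0.918, -0.006], [0.918, -0.397, 0.001], [-0.002, -0.006, -1.0]]
ft_force: [1.1, 0.3, 0.9]
gripper_width: 0.0853
```

```bash
python3 - <<'E'
from h import *
s=snap('wrist','w2'); q=ctrl.sense(); R=q['eef_rot']
print(q['ee_pos'],np.degrees(np.arctan2(R[1][0],R[0][0])))
im=cv2.cvtColor(np.asarray(s['pixels']),cv2.COLOR_RGB2BGR)
hsv=cv2.cvtColor(im,cv2.COLOR_BGR2HSV)
m=((hsv[...,1]<70)&(hsv[...,2]>110)).astype(np.uint8)*255
m=cv2.morphologyEx(m,cv2.MORPH_CLOSE,np.ones((5,5)))
g=proj(s,[[.535,-.1827,.03]])[0]; print(g)
for c in cv2.findContours(m,cv2.RETR_EXTERNAL,cv2.CHAIN_APPROX_NONE)[0]:
    if cv2.pointPolygonTest(c,(float(g[0]),float(g[1])),False)>0:
        p=plane(s,c.reshape(-1,2),.03)[:,:2]*1000
        print('circ',[np.round(v,1) for v in cv2.minEnclosingCircle(p.astype(np.float32))],'ell',cv2.fitEllipse(p.astype(np.float32)))
E
```

```text
[ 0.53397247 -0.18422605  0.13030538] 66.62541477287822
[283.72456313 204.13533776]
circ [array([ 535. , -182.5]), np.float64(50.1)] ell ((535.1954956054688, -182.39161682128906), (98.38683319091797, 98.82606506347656), 166.53106689453125)
```

View pics/w2.png

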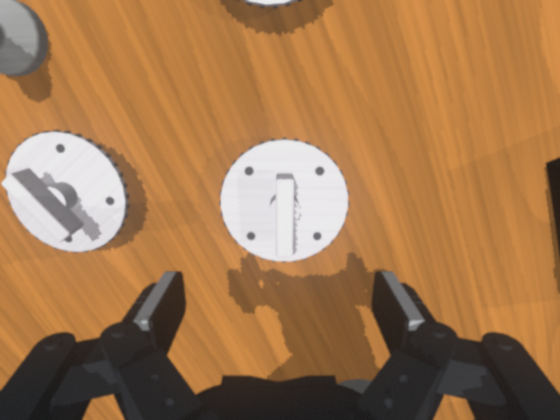

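The closer view puts B at (284,200), centre (535,-182.5), which agrees with the first measurement. Its bar is parallel to the pads. I'll descend to grasp height (TCP z about 36) and close.

Request:
drive_tool(offset=[[0, 0, -40], [0, 0, -35], [0, 0, -20], [0, 0, 0], [0, 0, 0]], roll=[0, 0, 0, 0, 0], grip=[-1, -1, -1, -1, 0.3])

```text
time_s: 2.45
ee_pos: [0.5363, -0.1838, 0.0378]
eef_rot: [[0.396, 0.918, 0.002], [0.918, -0.396, -0.001], [-0.0, 0.002, -1.0]]
ft_force: [0.9, 0.7, 0.4]
gripper_width: 0.073
```

Request:
drive_tool(offset=[[0, 0, 0], [0, 0, 0], [0, 0, 0], [0, 0, 0], [0, 0, 0]], roll=[0, 0, 0, 0, 0], grip=[1, 1, 1, 1, 1])

```text
time_s: 2.95
ee_pos: [0.5365, -0.1836, 0.0374]
eef_rot: [[0.395, 0.919, 0.002], [0.919, -0.395, -0.001], [-0.0, 0.002, -1.0]]
ft_force: [0.1, -1.3, 6.9]
gripper_width: 0.0186
```

Request:
drive_tool(offset=[[0, 0, 0], [0, 0, 0], [0, 0, 0]], roll=[0, 0, 0], grip=[1, 1, 1])

```text
time_s: 3.25
ee_pos: [0.5364, -0.1836, 0.0374]
eef_rot: [[0.395, 0.919, 0.002], [0.919, -0.395, -0.001], [-0.0, 0.002, -1.0]]
ft_force: [-0.5, -0.6, 6.6]
gripper_width: 0.0188
```

```bash
python3 - <<'E'
from h import *
s=snap('wrist','w3'); q=ctrl.sense()
print(q['ee_pos'],q['ft_force'],q['gripper_width'])
E
```

```text
[ 0.53641868 -0.18355019  0.03737001] [-0.07353928 -1.19678698  6.33359284] 0.018273177935715975
```

View pics/w3.png

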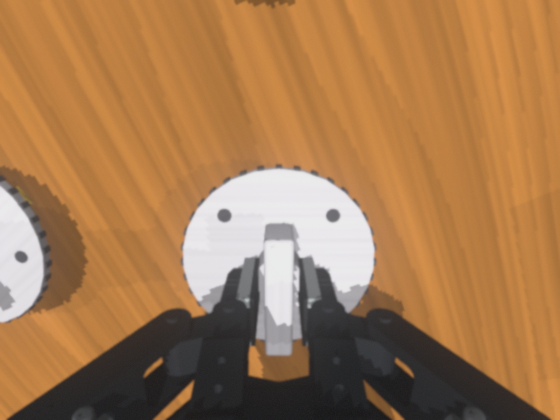

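The pads show gaps to the bar on both sides: pads at columns 258 and 300, bar from 265 to 294. The opening has stopped at 18.6 mm instead of 12, so the finger tips have met the hub under the bar. I'll open, rise 8 mm and grip higher.

Request:
drive_tool(offset=[[0, 0, 0], [0, 0, 0], [0, 0, 8], [0, 0, 0], [0, 0, 0]], roll=[0, 0, 0, 0, 0], grip=[0.3, 0.3, 0.3, 0.3, 1])

```text
time_s: 3.8
ee_pos: [0.5364, -0.1833, 0.0449]
eef_rot: [[0.395, 0.919, 0.002], [0.919, -0.395, -0.0], [0.0, 0.002, -1.0]]
ft_force: [3.2, -1.8, 3.9]
gripper_width: 0.0174
```

Request:
drive_tool(offset=[[0, 0, 0], [0, 0, 0], [0, 0, 0], [0, 0, 0]], roll=[0, 0, 0, 0], grip=[1, 1, 1, 1])

```text
time_s: 4.2
ee_pos: [0.5371, -0.1835, 0.0462]
eef_rot: [[0.395, 0.919, 0.004], [0.919, -0.395, -0.001], [0.0, 0.004, -1.0]]
ft_force: [-1.9, 0.1, 14.9]
gripper_width: 0.0107
```

```bash
python3 - <<'E'
from h import *
s=snap('wrist','w4'); q=ctrl.sense()
print(q['ee_pos'],q['ft_force'],q['gripper_width'])
E
```

```text
[ 0.5370988  -0.18345899  0.04620194] [-1.70258865 -0.60789887 14.71299449] 0.010511991470432615
```

View pics/w4.png

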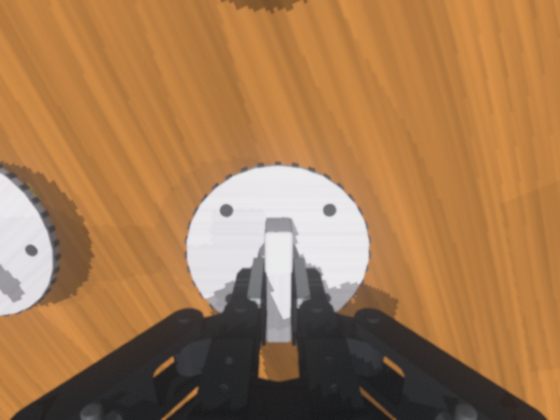

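Now the pads sit on the bar, with an opening of 10.6 mm, which is the bar's 12 mm less finger give. I'll lift.

Request:
drive_tool(offset=[[0, 0, 10], [0, 0, 30], [0, 0, 40], [0, 0, 40], [0, 0, 40]], roll=[0, 0, 0, 0, 0], grip=[1, 1, 1, 1, 1])

```text
time_s: 4.75
ee_pos: [0.5343, -0.1828, 0.2053]
eef_rot: [[0.395, 0.919, -0.002], [0.919, -0.395, 0.001], [0.0, -0.003, -1.0]]
ft_force: [1.8, -0.0, -4.3]
gripper_width: 0.0107
```

Request:
drive_tool(offset=[[0, 10, 30], [-5, 25, 10], [-5, 35, 0], [-5, 40, 0], [-5, 40, 0]], roll=[0, 0, 0, 0, 0], grip=[1, 1, 1, 1, 1])

```text
time_s: 5.25
ee_pos: [0.5141, -0.032, 0.2439]
eef_rot: [[0.396, 0.918, -0.002], [0.918, -0.396, 0.0], [-0.001, -0.002, -1.0]]
ft_force: [1.4, 0.0, -3.9]
gripper_width: 0.0108
```

Request:
drive_tool(offset=[[-5, 40, 0], [-5, 40, 0], [-5, 30, 0], [-10, 15, 0], [0, 0, 0]], roll=[0, 0, 0, 0, 0], grip=[1, 1, 1, 1, 1])

```text
time_s: 5.75
ee_pos: [0.488, 0.095, 0.2441]
eef_rot: [[0.39, 0.921, -0.002], [0.921, -0.39, 0.001], [-0.0, -0.002, -1.0]]
ft_force: [-1.0, -0.2, -3.4]
gripper_width: 0.0106
```

```bash
python3 - <<'E'
from h import *
s=snap('wrist','w5'); q=ctrl.sense(); snap('scene','s5')
print(q['ee_pos'],q['ft_force'],q['gripper_width'],q['time_s'],np.round(q['joints'],2),proj(s,[[.531,.185,.17]]))
E
```

```text
[0.48907916 0.09288544 0.24402613] [ 0.15112469 -1.44782687 -4.62462013] 0.010357783775385264 5.8 [ 0.24  0.34 -0.66  1.8   0.24  1.08 -0.9 ] [[288.90892735  65.87040662]]
```

View pics/w5.png

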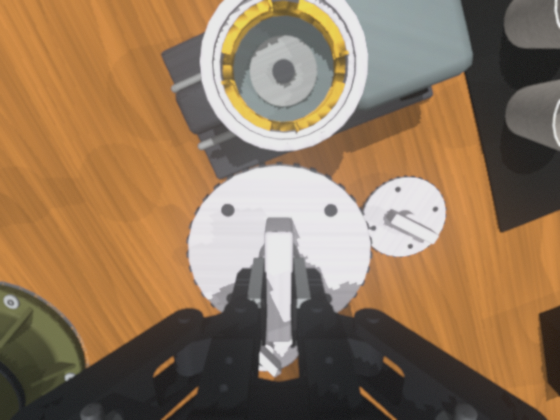

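View pics/s5.png

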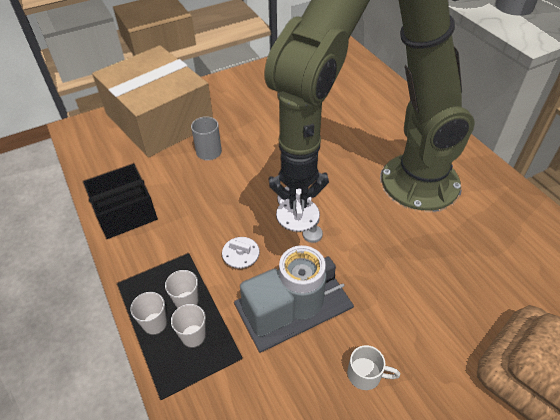

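The wrist view shows the collar at about (285,65) with its brass thread visible, and the carrier hanging level in the hand. I'll enlarge the collar.

```bash
python3 - <<'E'
from h import *
s=load('w5'); im=cv2.cvtColor(np.asarray(s['pixels']),cv2.COLOR_RGB2BGR)
cv2.imwrite('pics/c5.png',cv2.resize(im[0:155,195:375],None,fx=4.2,fy=3.8,interpolation=cv2.INTER_CUBIC))
E
```

Request:
drive_tool(offset=[[0, 0, 30], [0, 0, 30], [0, 0, 0]], roll=[0, 0, 0], grip=[1, 1, 1])

```text
time_s: 6.15
ee_pos: [0.4923, 0.0913, 0.3074]
eef_rot: [[0.397, 0.918, 0.005], [0.918, -0.397, 0.001], [0.003, 0.005, -1.0]]
ft_force: [0.5, -0.5, -3.9]
gripper_width: 0.0105
```

```bash
python3 - <<'E'
from h import *
s=snap('wrist','w6'); im=cv2.cvtColor(np.asarray(s['pixels']),cv2.COLOR_RGB2BGR)
q=ctrl.sense(); print(q['ee_pos'],proj(s,[[.531,.185,.17]]))
cv2.imwrite('pics/c6.png',cv2.resize(im[20:170,205:365],None,fx=4,fy=4,interpolation=cv2.INTER_CUBIC))
E
```

```text
[0.49146293 0.09089742 0.30536583] [[277.82205113  71.48980269]]
```

View pics/c5.png

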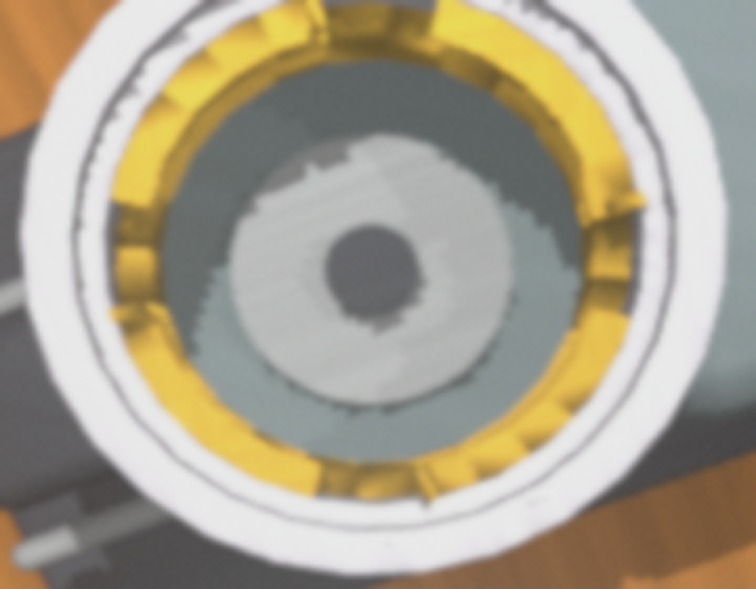

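View pics/c6.png

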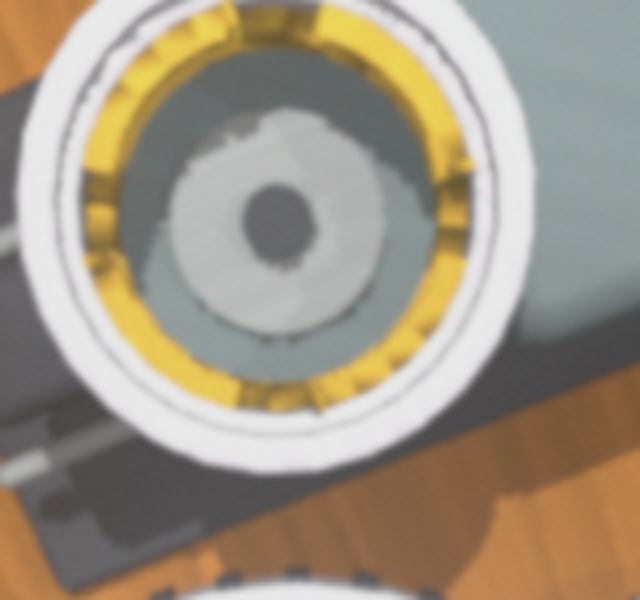

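The crop shows four gaps in the brass, at the top, right, bottom and left. Each has a small raised step at its counter-clockwise edge: (320,10), (640,200), (430,490) and (140,310) in crop c5. I'll work out the gap angles and collar centre in the world frame.

```bash
python3 - <<'E'
from h import *
for f in ('w5','w6'):
    s=load(f); im=cv2.cvtColor(np.asarray(s['pixels']),cv2.COLOR_RGB2BGR); hsv=cv2.cvtColor(im,cv2.COLOR_BGR2HSV)
    m=((hsv[...,1]<30)&(hsv[...,2]>180)).astype(np.uint8)*255
    g=proj(s,[[.531,.185,.17]])[0]
    n,l=cv2.connectedComponents(m)
    # collar ring outer boundary by radial rays
    pts=[]
    for a in np.radians(np.arange(0,360,3)):
        for r in np.arange(110,40,-.5):
            x,y=g+r*np.array([np.cos(a),np.sin(a)])
            if 1<x<558 and 1<y<160 and m[int(round(y)),int(round(x))]:
                if r<109 : pts.append((x,y))
                break
    p=plane(s,pts,.17)[:,:2]*1000
    for it in range(4):
        A=np.c_[2*p,np.ones(len(p))]; b=(p**2).sum(1); c=np.linalg.lstsq(A,b,rcond=None)[0]
        r=np.sqrt(c[2]+c[0]**2+c[1]**2); e=abs(np.hypot(*(p-c[:2]).T)-r); 
        k=e<max(1,2*np.median(e)); p=p[k]
    print(f,'centre',c[:2],'r',r,len(p),'resid',e[k].mean())
    C=c[:2]
    if f=='w5': t=lambda a:np.array(a,float)/[4.2,3.8]+[195,0]-.4; E=dict(top=[(327,3),(437,3)],right=[(640,215),(630,318)],bot=[(318,495),(420,500)],left=[(112,205),(112,310)])
    else: t=lambda a:np.array(a,float)/4+[205,20]-.4; E=dict(top=[(236,10),(320,10)],right=[(470,175),(466,250)],bot=[(240,408),(312,411)],left=[(84,172),(86,256)])
    for k,v in E.items():
        w=plane(s,t(v),.165)[:,:2]*1000-C
        an=np.degrees(np.arctan2(w[:,1],w[:,0])); print(k,np.round(an,1),'mod90',np.round(an%90,1),'r',np.round(np.hypot(*w.T),1))
q=ctrl.sense(); R=q['eef_rot']; print('tool x yaw',np.degrees(np.arctan2(R[1][0],R[0][0])))
E
```

```text
w5 centre [527.98522604 185.868054  ] r 51.45725141285106 73 resid 0.22054668907503924
top [77.4 54.1] mod90 [77.4 54.1] r [38.7 39.1]
right [-13.3 -36.6] mod90 [76.7 53.4] r [40.  39.9]
bot [-125.6 -102.4] mod90 [54.4 77.6] r [39.8 40.4]
left [145.1 168.7] mod90 [55.1 78.7] r [39.8 40.5]
w6 centre [527.98531909 185.80759905] r 51.37836373684468 119 resid 0.309521488410319
top [78.7 54. ] mod90 [78.7 54. ] r [38.4 38.5]
right [-12.9 -34.1] mod90 [77.1 55.9] r [39.5 39.2]
bot [-125.1 -103.2] mod90 [54.9 76.8] r [39.8 40.2]
left [145.3 168.7] mod90 [55.3 78.7] r [39.7 40.1]
tool x yaw 66.60836358336394
```

The gaps span about 54 to 78° (mod 90), so the gripped yaw of 66.6° would sit right over them. To do it in the asked order I'll set down about 22° clockwise of that, on the crests. Wrist and top views differ by 3 mm on the collar centre, so I'll check the wrist camera's bias on the held flange and add the scene view.

```bash
python3 - <<'E'
from h import *
def fit(p):
    for it in range(5):
        A=np.c_[2*p,np.ones(len(p))]; b=(p**2).sum(1); c=np.linalg.lstsq(A,b,rcond=None)[0]
        r=np.sqrt(c[2]+c[0]**2+c[1]**2); e=abs(np.hypot(*(p-c[:2]).T)-r); p=p[e<max(1,2*np.median(e))]
    return c[:2],r,len(p)
def mask(s):
    im=cv2.cvtColor(np.asarray(s['pixels']),cv2.COLOR_RGB2BGR); hsv=cv2.cvtColor(im,cv2.COLOR_BGR2HSV)
    return ((hsv[...,1]<30)&(hsv[...,2]>180))
def edge(s,m,g,rmax,rmin,degs):
    pts=[]
    for a in np.radians(degs):
        for r in np.arange(rmax,rmin,-.5):
            x,y=g+r*np.array([np.cos(a),np.sin(a)])
            if 1<x<558 and 1<y<418 and m[int(round(y)),int(round(x))]:
                if r<rmax-1: pts.append((x,y))
                break
    return pts
for f,tcp in (('w5',[.48908,.09289,.24403]),('w6',[.49146,.0909,.30537])):
    s=load(f); m=mask(s); z=tcp[2]-.0165
    g=proj(s,[[tcp[0],tcp[1],z]])[0]
    p=edge(s,m,g,110,60,list(range(180,361,3))); c=fit(plane(s,p,z)[:,:2]*1000)
    d=c[0]-np.array(tcp[:2])*1e3
    print(f,g,'flange',c,'minus tcp',d,'jaw comp',d@[.918,-.397],'bar comp',d@[.397,.918])
s=load('scene0'); m=mask(s)
for X,z,R in (([.530,.185],.17,52),([.536,-.1827],.03,49)):
    g=proj(s,[[*X,z]])[0]; p=edge(s,m,g,32,10,range(0,360,3)); print('scene',g,fit(plane(s,p,z)[:,:2]*1000))
E
```

```text
w5 [284.91973909 258.12059797] flange (array([486.69488973,  95.64241001]), np.float64(48.843957869289966), 35) minus tcp [-2.38511027  2.75241001] jaw comp -3.2822380043749 bar comp 1.5798236086797774
w6 [280.21349857 255.25902502] flange (array([490.84511018,  91.16064085]), np.float64(49.37945997792618), 45) minus tcp [-0.61488982  0.26064085] jaw comp -0.6679432722783009 bar comp -0.004842962722080673
scene [301.90000201 262.88482748] (array([531.27790735, 187.2457278 ]), np.float64(50.76689767532886), 80)
scene [235.14232589 198.80380164] (array([ 539.14358985, -181.24755979]), np.float64(48.11231870387295), 64)
```

```bash
python3 - <<'E'
from h import *
q0=ctrl.sense(); w=snap('wrist','w7');s=snap('top','t7'); s2=snap('scene','s7'); q=ctrl.sense(); t=np.array(q['ee_pos']); print(q0['ee_pos'],t)
for n,v in (('top',s),('scene',s2)): print(n,proj(v,[t-[0,0,.0165]]))
im=cv2.cvtColor(np.asarray(s['pixels']),cv2.COLOR_RGB2BGR);im2=cv2.cvtColor(np.asarray(s2['pixels']),cv2.COLOR_RGB2BGR)
g=proj(s,[t])[0].astype(int); g2=proj(s2,[t])[0].astype(int)
cv2.imwrite('pics/c7.png',np.hstack([cv2.resize(i[k[1]-40:k[1]+40,k[0]-40:k[0]+40],(400,400),interpolation=cv2.INTER_CUBIC) for i,k in ((im,g),(im2,g2))]))
E
```

```text
[0.49146293 0.09089742 0.30536583] [0.48983584 0.09066732 0.30286558]
top [[224.50595616 189.07804703]]
scene [[297.34335997 194.18880073]]
```

View pics/c7.png

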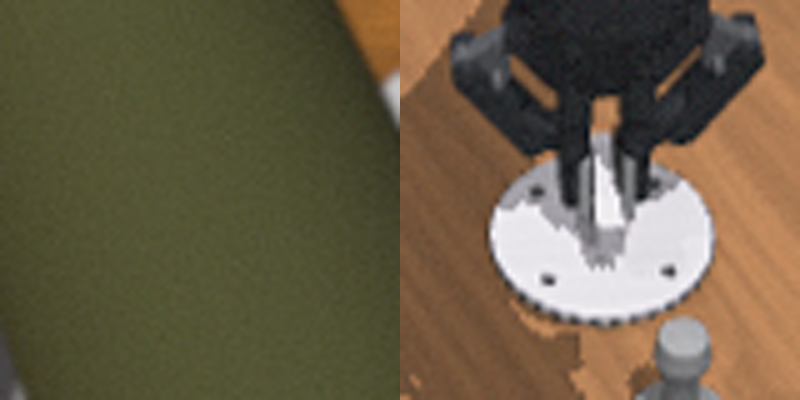

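```bash
cat >> h.py <<'E'
def fit(p):
    for it in range(5):
        A=np.c_[2*p,np.ones(len(p))]; b=(p**2).sum(1); c=np.linalg.lstsq(A,b,rcond=None)[0]
        r=np.sqrt(c[2]+c[0]**2+c[1]**2); e=abs(np.hypot(*(p-c[:2]).T)-r); p=p[e<max(1,2*np.median(e))]
    return np.round(c[:2],1),round(float(r),1),len(p)
def mask(s,S=30,V=180):
    im=cv2.cvtColor(np.asarray(s['pixels']),cv2.COLOR_RGB2BGR); hsv=cv2.cvtColor(im,cv2.COLOR_BGR2HSV)
    return ((hsv[...,1]<S)&(hsv[...,2]>V))
def edge(m,g,rmax,rmin,degs,ymax=418):
    pts=[]
    for a in np.radians(degs):
        for r in np.arange(rmax,rmin,-.5):
            x,y=g+r*np.array([np.cos(a),np.sin(a)])
            if 1<x<558 and 1<y<ymax and m[int(round(y)),int(round(x))]:
                if r<rmax-1: pts.append((x,y))
                break
    return pts
E
python3 - <<'E'
from h import *
t=np.array([.4898,.0907,.3029]); z=t[2]-.0165
w=load('w7'); m=mask(w)
p=edge(m,proj(w,[[t[0],t[1],z]])[0],110,60,range(180,361,3)); a=fit(plane(w,p,z)[:,:2]*1000)
p=edge(m,proj(w,[[.528,.1858,.17]])[0],110,40,range(0,360,3),160); b=fit(plane(w,p,.17)[:,:2]*1000)
print('w7 flange',a,'collar',b,'tcp target',t[:2]*1e3+b[0]-a[0])
s=load('s7'); m=mask(s,35,100)
p=edge(m,proj(s,[[t[0],t[1],z]])[0],30,10,list(range(-10,191,3))); a=fit(plane(s,p,z)[:,:2]*1000)
m=mask(s); p=edge(m,proj(s,[[.53,.185,.17]])[0],32,10,range(0,360,3)); b=fit(plane(s,p,.17)[:,:2]*1000)
print('s7 flange',a,'collar',b,'tcp target',t[:2]*1e3+b[0]-a[0])
E
```

```text
w7 flange (array([489.8,  90.6]), 49.4, 49) collar (array([527.9, 185.9]), 51.4, 113) tcp target [527.9 186. ]
s7 flange (array([493. ,  94.6]), 48.9, 37) collar (array([531.2, 187.5]), 51.0, 65) tcp target [528.  183.6]
```

Both differential estimates agree in x (528.0), and y is 184–186, so my TCP target is (528, 185.3). I'll move above the collar, turned 22° clockwise.

Request:
drive_tool(offset=[[8, 20, 0], [10, 25, 0], [10, 25, 0], [10, 15, -20], [0, 10, -20]], roll=[-5, -5, -5, -5, -2], grip=[1, 1, 1, 1, 1])

```text
time_s: 6.85
ee_pos: [0.5291, 0.1879, 0.2623]
eef_rot: [[0.712, 0.702, -0.001], [0.702, -0.712, 0.0], [-0.0, -0.001, -1.0]]
ft_force: [0.4, -0.7, -4.9]
gripper_width: 0.0103
```

Request:
drive_tool(offset=[[0, 0, -20], [0, 0, -15], [0, 0, 0], [0, 0, 0]], roll=[0, 0, 0, 0], grip=[1, 1, 1, 1])

```text
time_s: 7.25
ee_pos: [0.5282, 0.1865, 0.2286]
eef_rot: [[0.71, 0.704, -0.002], [0.704, -0.71, -0.0], [-0.002, -0.001, -1.0]]
ft_force: [0.4, -0.6, -4.7]
gripper_width: 0.0103
```

```bash
python3 - <<'E'
from h import *
s=snap('wrist','w8');s2=snap('scene','s8'); q=ctrl.sense(); t=np.array(q['ee_pos']); R=q['eef_rot']
print(t,np.degrees(np.arctan2(R[1][0],R[0][0])),np.round(q['ft_force'],1),np.round(q['ft_torque'],2),q['gripper_width'])
im2=cv2.cvtColor(np.asarray(s2['pixels']),cv2.COLOR_RGB2BGR); g2=proj(s2,[t])[0].astype(int)
im=cv2.cvtColor(np.asarray(s['pixels']),cv2.COLOR_RGB2BGR)
cv2.imwrite('pics/c8.png',np.hstack([cv2.resize(im2[g2[1]-40:g2[1]+60,g2[0]-50:g2[0]+50],(380,380),interpolation=cv2.INTER_CUBIC),cv2.resize(im[130:410],(420,380))[:, :]]))
E
```

```text
[0.5287529  0.18691589 0.22979553] 44.721419799495784 [-0.5 -0.3 -4. ] [ 0.02 -0.01 -0.01] 0.01053782490273334
```

View pics/c8.png

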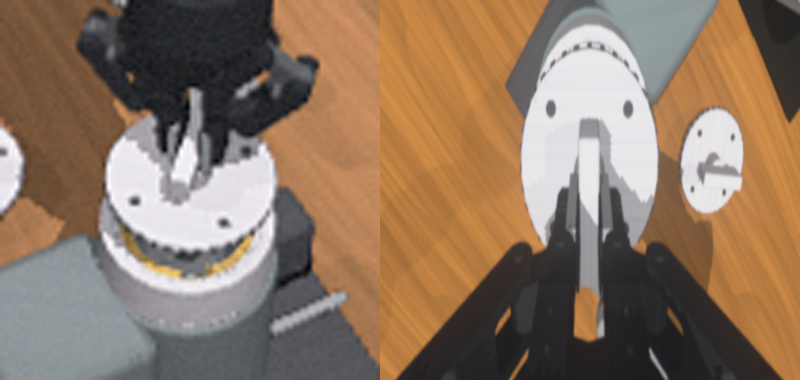

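The carrier hangs squarely over the collar. I'll nudge the xy and lower while watching the force.

Request:
drive_tool(offset=[[-1, -1, -6], [0, 0, -6], [0, 0, -4], [0, 0, 0]], roll=[0, 0, 0, 0], grip=[1, 1, 1, 1])

```text
time_s: 7.75
ee_pos: [0.5271, 0.1856, 0.2125]
eef_rot: [[0.71, 0.704, -0.001], [0.704, -0.71, -0.0], [-0.001, -0.0, -1.0]]
ft_force: [-0.1, -0.4, -4.0]
gripper_width: 0.0105
```

Request:
drive_tool(offset=[[0, 0, -3], [0, 0, -3], [0, 0, 0]], roll=[0, 0, 0], grip=[1, 1, 1])

```text
time_s: 8.05
ee_pos: [0.5272, 0.1858, 0.2068]
eef_rot: [[0.71, 0.704, -0.001], [0.704, -0.71, -0.0], [-0.001, -0.0, -1.0]]
ft_force: [0.4, 0.1, -4.1]
gripper_width: 0.0105
```

Request:
drive_tool(offset=[[1, 0, -1], [0, 0, -1], [0, 0, -1], [0, 0, 0]], roll=[0, 0, 0, 0], grip=[1, 1, 1, 1])

```text
time_s: 8.45
ee_pos: [0.5283, 0.1858, 0.2041]
eef_rot: [[0.71, 0.704, -0.0], [0.704, -0.71, -0.0], [-0.0, -0.0, -1.0]]
ft_force: [-0.7, 0.4, -4.3]
gripper_width: 0.0108
```

Request:
drive_tool(offset=[[0, 0, -1], [0, 0, 0]], roll=[0, 0], grip=[1, 1])

```text
time_s: 8.65
ee_pos: [0.5285, 0.1859, 0.2035]
eef_rot: [[0.71, 0.704, 0.0], [0.704, -0.71, 0.0], [0.0, 0.0, -1.0]]
ft_force: [0.2, -1.0, -3.1]
gripper_width: 0.0101
```

Request:
drive_tool(offset=[[0, 0, -1], [0, 0, 0]], roll=[0, 0], grip=[1, 1])

```text
time_s: 8.85
ee_pos: [0.5286, 0.1859, 0.2033]
eef_rot: [[0.711, 0.704, 0.001], [0.704, -0.711, -0.0], [0.001, 0.001, -1.0]]
ft_force: [-2.3, -2.3, 5.7]
gripper_width: 0.0104
```

It touched at TCP z 203.4, so the flange is about 11.2 mm above the rim: the lugs are on the crests, as planned. I'll loosen the hand to a small play around the bar.

Request:
drive_tool(offset=[[0, 0, 0], [0, 0, 0], [0, 0, 0], [0, 0, 0]], roll=[0, 0, 0, 0], grip=[0.66, 0.66, 0.66, 0.66], squeeze=20)

```text
time_s: 9.25
ee_pos: [0.529, 0.186, 0.2033]
eef_rot: [[0.71, 0.704, 0.002], [0.704, -0.71, 0.0], [0.002, 0.001, -1.0]]
ft_force: [-1.1, -2.3, 5.8]
gripper_width: 0.0144
```

```bash
cat > look.py <<'E'
from h import *
import sys
n=sys.argv[1]
s=snap('wrist','w'+n);s2=snap('scene','s'+n); q=ctrl.sense(); t=np.array(q['ee_pos']); R=q['eef_rot']
print('t',q['time_s'],np.round(t,4),'yaw',np.round(np.degrees(np.arctan2(R[1][0],R[0][0])),1),'F',np.round(q['ft_force'],1),'M',np.round(q['ft_torque'],2),'w',round(float(q['gripper_width']),4),'j7',round(float(q['joints'][6]),2))
im2=cv2.cvtColor(np.asarray(s2['pixels']),cv2.COLOR_RGB2BGR); g2=proj(s2,[[.528,.186,.18]])[0].astype(int)
im=cv2.cvtColor(np.asarray(s['pixels']),cv2.COLOR_RGB2BGR)
cv2.imwrite('pics/c%s.png'%n,np.hstack([cv2.resize(im2[g2[1]-45:g2[1]+45,g2[0]-45:g2[0]+45],(400,400),interpolation=cv2.INTER_CUBIC),cv2.resize(im[140:380,160:400],(400,400),interpolation=cv2.INTER_CUBIC)]))
E
python3 look.py 9
```

```text
t 9.35 [0.529  0.1859 0.2033] yaw 44.7 F [-2.2 -2.2  6.4] M [-0.37  0.25  0.05] w 0.0144 j7 -1.46
```

View pics/c9.png

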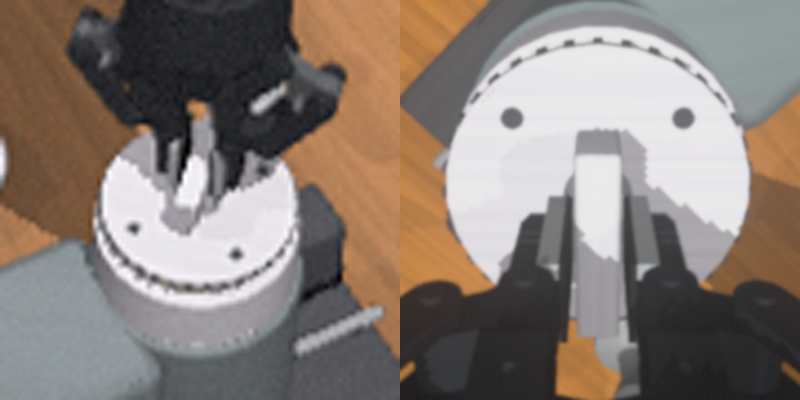

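The hand has opened to 14.4 mm but still feels about 6 N upwards, because the finger tips are resting on the hub shoulder. I'll raise the hand 5 mm.

Request:
drive_tool(offset=[[-1, 0, 2], [0, 0, 2], [0, 0, 1], [0, 0, 0]], roll=[0, 0, 0, 0], grip=[0.66, 0.66, 0.66, 0.66])

```text
time_s: 9.75
ee_pos: [0.5275, 0.186, 0.2074]
eef_rot: [[0.71, 0.704, 0.0], [0.704, -0.71, 0.0], [0.0, -0.0, -1.0]]
ft_force: [1.2, 0.4, 0.5]
gripper_width: 0.0144
```

Request:
drive_tool(offset=[[0, 0, 0], [0, 0, 0], [0, 0, 0], [0, 0, 0], [0, 0, 0]], roll=[4, 4, 4, 3, 3], grip=[0.66, 0.66, 0.66, 0.66, 0.66])

```text
time_s: 10.25
ee_pos: [0.5282, 0.1853, 0.2073]
eef_rot: [[0.457, 0.889, 0.001], [0.889, -0.457, -0.0], [0.0, 0.001, -1.0]]
ft_force: [1.7, -1.3, -0.1]
gripper_width: 0.0146
```

```bash
python3 look.py 10
```

```text
t 10.35 [0.5282 0.1854 0.2073] yaw 62.7 F [ 2.1 -2.9  1.6] M [-0.33 -0.56 -0.09] w 0.0145 j7 -1.19
```

View pics/c10.png

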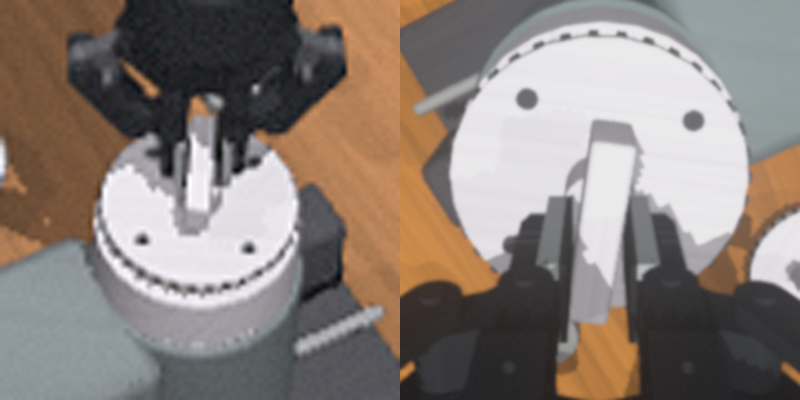

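The carrier follows with about 8° of play, its screws at (527,98) and (693,121) in the crop being tilted. It hasn't dropped yet, so I'll keep turning back slowly.

Request:
drive_tool(offset=[[0, 0, 0], [0, 0, 0], [0, 0, 0]], roll=[2, 2, 2], grip=[0.66, 0.66, 0.66])

```text
time_s: 10.65
ee_pos: [0.5282, 0.1857, 0.2076]
eef_rot: [[0.361, 0.933, 0.002], [0.933, -0.361, 0.0], [0.001, 0.001, -1.0]]
ft_force: [4.0, -1.6, 0.9]
gripper_width: 0.0145
```

```bash
python3 look.py 11
```

```text
t 10.75 [0.528  0.1856 0.2075] yaw 68.8 F [ 4.7 -2.6  2.7] M [-0.53 -0.99 -0.19] w 0.0145 j7 -1.1
```

View pics/c11.png

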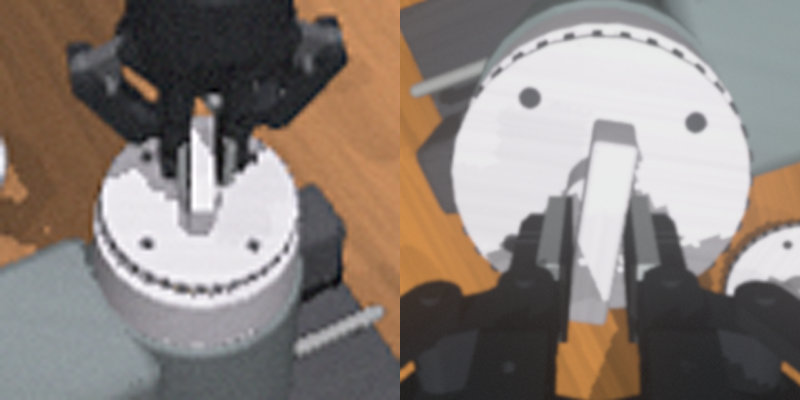

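Request:
drive_tool(offset=[[0, 0, 0], [0, 0, 0], [0, 0, 0]], roll=[2, 2, 0], grip=[0.66, 0.66, 0.66])

```text
time_s: 11.05
ee_pos: [0.5269, 0.186, 0.2071]
eef_rot: [[0.296, 0.955, -0.001], [0.955, -0.296, -0.0], [-0.0, -0.001, -1.0]]
ft_force: [2.3, -1.9, 1.2]
gripper_width: 0.0145
```

```bash
python3 look.py 12
```

```text
t 11.15 [0.5269 0.186  0.2071] yaw 72.7 F [ 1.1 -0.8  1. ] M [-0.4  -0.47 -0.06] w 0.0147 j7 -1.04
```

View pics/c12.png

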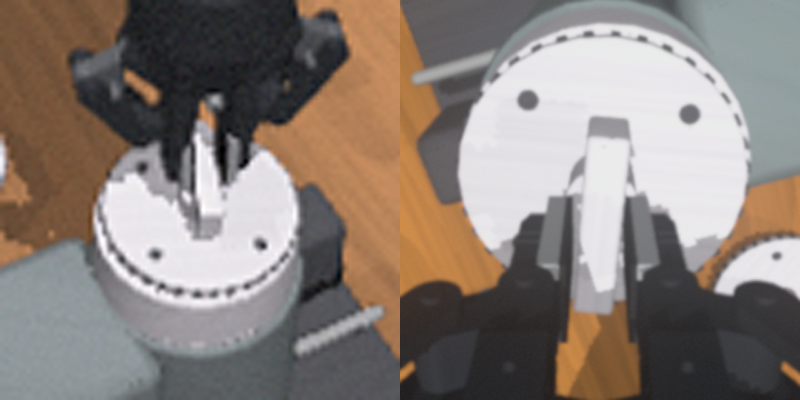

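The flange looks smaller in the wrist view (screw spacing 168 to 163 px), which suggests a drop. I'll measure its height from the apparent size.

```bash
cat > fl.py <<'E'
from h import *
import sys
from scipy.optimize import brentq
def screws(s):
    m=(~mask(s,60,150)).astype(np.uint8)
    return m
for n in sys.argv[1:]:
    s=load('w'+n); im=np.asarray(s['pixels']); g=cv2.cvtColor(im,cv2.COLOR_RGB2GRAY)
    # dark screw dots in flange region
    m=((g<135)).astype(np.uint8)
    k,l,st,ce=cv2.connectedComponentsWithStats(m)
    d=[ce[i] for i in range(1,k) if 40<st[i,4]<260 and st[i,2]<18 and st[i,3]<18 and 190<ce[i][1]<235 and 200<ce[i][0]<360]
    if len(d)!=2: print(n,'screws',d); continue
    d=sorted(d,key=lambda v:v[0])
    f=lambda z:np.linalg.norm(np.diff(plane(s,d,z),axis=0))-.0526
    z=brentq(f,.15,.25); p=plane(s,d,z); v=p[1]-p[0]
    yaw=np.degrees(np.arctan2(v[1],v[0]))+90   # bar direction
    print(n,np.round(d,1).tolist(),'flange-top z',round(z*1e3,1),'flange above rim',round(z*1e3-176,1),'carrier yaw',round(yaw,1))
E
python3 fl.py 5 8 9 10 11 12
```

```text
5 [[227.4, 209.9], [330.4, 209.9]] flange-top z 228.4 flange above rim 52.4 carrier yaw 67.1
8 [[227.4, 209.6], [330.5, 210.0]] flange-top z 212.9 flange above rim 36.9 carrier yaw 44.5
9 [[226.8, 210.6], [329.7, 210.4]] flange-top z 187.6 flange above rim 11.6 carrier yaw 44.8
10 [[235.8, 198.9], [335.8, 212.0]] flange-top z 187.6 flange above rim 11.6 carrier yaw 55.0
11 [[237.4, 198.3], [337.1, 213.1]] flange-top z 188.0 flange above rim 12.0 carrier yaw 60.0
12 [[236.2, 199.6], [333.5, 208.1]] flange-top z 181.7 flange above rim 5.7 carrier yaw 67.6
```

It has dropped: the flange went from 12 to about 5 mm above the rim at carrier yaw 67.6°, inside the seen gap window. I'll take the hand's side load off and check that it has settled fully.

Request:
drive_tool(offset=[[1, 0, 0], [0, 0, 0], [0, 0, 0]], roll=[-3, -2, 0], grip=[0.66, 0.66, 0.66])

```text
time_s: 11.45
ee_pos: [0.5276, 0.1864, 0.2071]
eef_rot: [[0.379, 0.925, -0.001], [0.925, -0.379, 0.0], [-0.0, -0.001, -1.0]]
ft_force: [0.0, -0.6, 0.3]
gripper_width: 0.0148
```

```bash
python3 look.py 13; python3 fl.py 13
```

```text
t 11.55 [0.5278 0.1864 0.2072] yaw 67.8 F [-0.5 -0.9 -0.1] M [-0.04 -0.05 -0.01] w 0.0142 j7 -1.11
13 [[231.5, 205.4], [328.9, 204.6]] flange-top z 181.2 flange above rim 5.2 carrier yaw 68.3
```

View pics/c13.png

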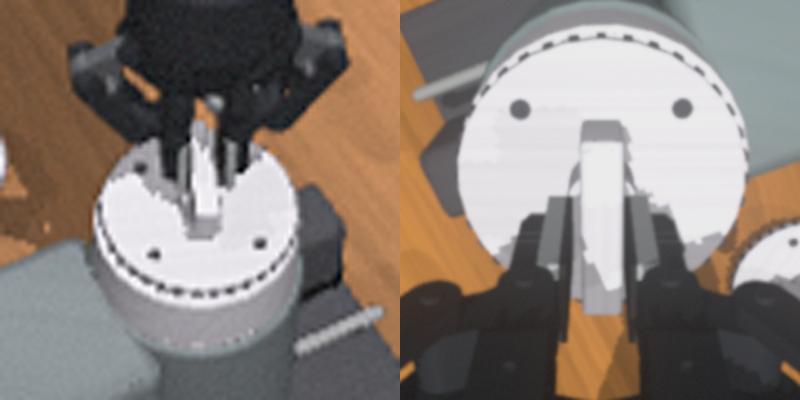

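It's free and settled, with zero force. I'll lower the hand 6 mm for a better hold on the bar (still loose), then screw clockwise.

Request:
drive_tool(offset=[[0, 0, -3], [0, 0, -3], [0, 0, 0], [0, 0, 0]], roll=[0, 0, -4, -4], grip=[0.66, 0.66, 0.66, 0.66])

```text
time_s: 11.95
ee_pos: [0.5284, 0.1857, 0.2007]
eef_rot: [[0.506, 0.862, -0.001], [0.862, -0.506, -0.0], [-0.0, -0.0, -1.0]]
ft_force: [0.1, -0.8, -1.8]
gripper_width: 0.0148
```

Request:
drive_tool(offset=[[0, 0, 0], [0, 0, 0], [0, 0, 0], [0, 0, 0], [0, 0, 0]], roll=[-4, -4, -4, -4, 0], grip=[0.66, 0.66, 0.66, 0.66, 0.66])

```text
time_s: 12.45
ee_pos: [0.5283, 0.1855, 0.2008]
eef_rot: [[0.723, 0.691, -0.001], [0.691, -0.723, -0.001], [-0.001, 0.0, -1.0]]
ft_force: [1.1, -0.6, -2.0]
gripper_width: 0.0145
```

```bash
python3 look.py 14; python3 fl.py 14
```

```text
t 12.55 [0.5284 0.1856 0.201 ] yaw 43.9 F [ 0.4 -1.1 -0.7] M [-0.23 -0.1   0.02] w 0.0148 j7 -1.47
14 [[223.9, 213.4], [323.1, 203.0]] flange-top z 179.6 flange above rim 3.6 carrier yaw 50.0
```

View pics/c14.png

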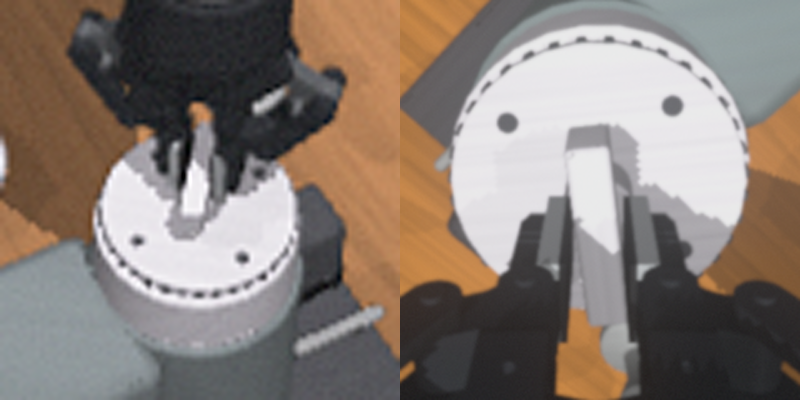

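The carrier turned 18° and sank 1.6 mm, which fits the thread pitch with no binding. Continuing.

Request:
drive_tool(offset=[[0, 0, 0], [0, 0, 0], [0, 0, 0], [0, 0, 0], [0, 0, 0]], roll=[-4, -4, -4, -4, -2], grip=[0.66, 0.66, 0.66, 0.66, 0.66])

```text
time_s: 13.05
ee_pos: [0.5282, 0.1858, 0.2009]
eef_rot: [[0.901, 0.434, -0.001], [0.434, -0.901, -0.0], [-0.001, -0.0, -1.0]]
ft_force: [0.9, -0.5, -2.9]
gripper_width: 0.0147
```

```bash
python3 look.py 15; python3 fl.py 15
```

```text
t 13.15 [0.5283 0.1858 0.201 ] yaw 25.8 F [ 0.1 -1.  -1.3] M [-0.16 -0.08 -0.01] w 0.0144 j7 -1.74
15 [[223.1, 213.3], [321.0, 201.1]] flange-top z 178.0 flange above rim 2.0 carrier yaw 33.2
```

Request:
drive_tool(offset=[[0, 0, -2], [0, 0, 0], [0, 0, 0], [0, 0, 0]], roll=[-3, -3, -3, 0], grip=[0.66, 0.66, 0.66, 0.66])

```text
time_s: 13.55
ee_pos: [0.5286, 0.1863, 0.1996]
eef_rot: [[0.957, 0.289, 0.001], [0.289, -0.957, 0.001], [0.001, -0.0, -1.0]]
ft_force: [0.5, -0.2, 1.4]
gripper_width: 0.0142
```

```bash
python3 look.py 16; python3 fl.py 16
```

```text
t 13.65 [0.5286 0.1863 0.1996] yaw 16.9 F [-0.  -1.1  2.2] M [ 0.05 -0.08  0.03] w 0.0143 j7 -1.88
16 [[223.0, 213.8], [321.0, 201.5]] flange-top z 176.9 flange above rim 0.9 carrier yaw 24.4
```

View pics/c16.png

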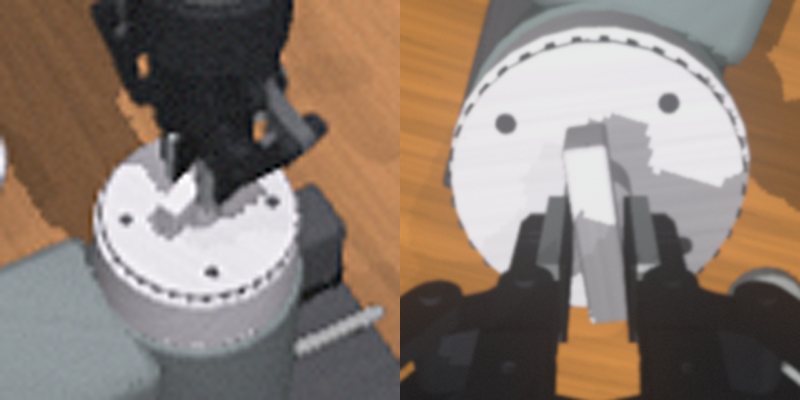

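Flange reads about 0.9 mm (bias about +0.6), 43° after the drop, so it is almost home. I'll use small steps now and watch height and torque.

Request:
drive_tool(offset=[[0, 0, 1], [0, 0, 0], [0, 0, 0]], roll=[-2, -2, 0], grip=[0.66, 0.66, 0.66])

```text
time_s: 13.95
ee_pos: [0.5284, 0.1855, 0.2]
eef_rot: [[0.976, 0.22, -0.0], [0.22, -0.976, -0.001], [-0.0, 0.0, -1.0]]
ft_force: [2.0, -1.5, -1.7]
gripper_width: 0.0146
```

```bash
python3 look.py 17; python3 fl.py 17
```

```text
t 14.05 [0.5284 0.1855 0.2   ] yaw 12.8 F [ 1.4 -1.9 -1.7] M [-0.23 -0.24  0.1 ] w 0.0148 j7 -1.94
17 [[223.1, 213.6], [320.8, 200.8]] flange-top z 176.9 flange above rim 0.9 carrier yaw 20.5
```

Request:
drive_tool(offset=[[0, 0, 0], [0, 0, 0], [0, 0, 0]], roll=[-2, -1, 0], grip=[0.66, 0.66, 0.66])

```text
time_s: 14.35
ee_pos: [0.5283, 0.1857, 0.2001]
eef_rot: [[0.986, 0.169, -0.0], [0.169, -0.986, -0.0], [-0.0, 0.0, -1.0]]
ft_force: [0.7, -1.0, -2.7]
gripper_width: 0.0144
```

```bash
python3 look.py 18; python3 fl.py 18; python3 - <<'E'
from h import *
for n in ('9','13','16','17','18'):
    s=load('s'+n); im=cv2.cvtColor(np.asarray(s['pixels']),cv2.COLOR_RGB2BGR)
    c=cv2.resize(im[240:300,270:335],None,fx=3.8,fy=6,interpolation=cv2.INTER_CUBIC)
    globals().setdefault('L',[]).append(c)
cv2.imwrite('pics/m18.png',np.hstack([L[0],L[2],L[4]]))
E
```

```text
t 14.45 [0.5283 0.1857 0.2001] yaw 9.8 F [ 1.4 -1.1 -2.9] M [-0.22 -0.23  0.02] w 0.0145 j7 -1.99
18 [[223.2, 213.5], [320.9, 201.0]] flange-top z 176.9 flange above rim 0.9 carrier yaw 17.4
```

View pics/m18.png

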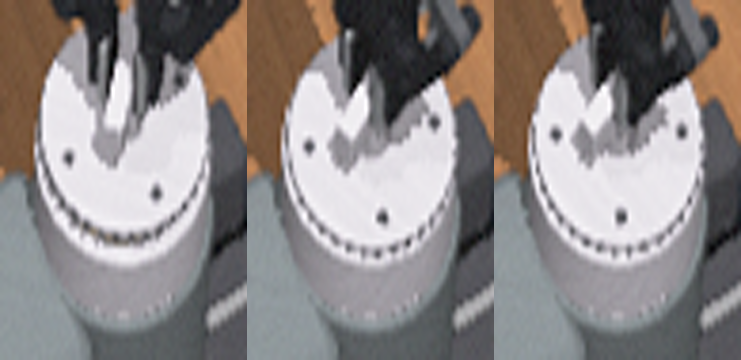

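View pics/c18.png

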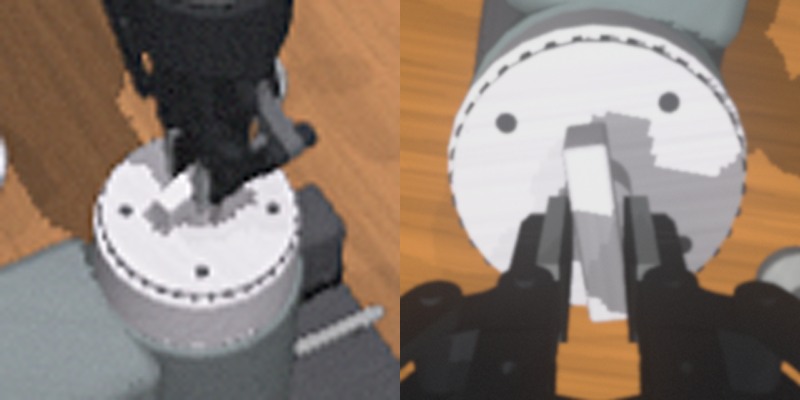

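The reading has stayed at 0.9 mm over the last 7° (yaw 24.4 → 17.4), with torque near zero. The side view shows no seam left between flange and rim. The plateau is home: 50° after the drop, short of tight. I'll centre the hand, open and retreat straight up.

Request:
drive_tool(offset=[[0, 0, 0], [0, 0, 0], [0, 0, 0], [0, 0, 0], [0, 0, 0]], roll=[4, 3, 0, 0, 0], grip=[0.66, 0.66, 0.3, 0, -0.2])

```text
time_s: 14.95
ee_pos: [0.5284, 0.186, 0.2004]
eef_rot: [[0.958, 0.287, 0.0], [0.287, -0.958, 0.0], [0.0, -0.0, -1.0]]
ft_force: [0.5, -0.1, 0.4]
gripper_width: 0.0513
```

Request:
drive_tool(offset=[[0, 0, 5], [0, 0, 20], [0, 0, 30], [0, 0, 40], [0, 0, 0]], roll=[0, 0, 0, 0, 0], grip=[-0.2, -0.2, -0.2, -0.2, -0.2])

```text
time_s: 15.45
ee_pos: [0.5303, 0.1874, 0.3009]
eef_rot: [[0.958, 0.288, 0.008], [0.288, -0.958, 0.004], [0.009, -0.001, -1.0]]
ft_force: [-0.2, 0.1, -0.6]
gripper_width: 0.0511
```

Request:
drive_tool(offset=[[-10, -30, 0], [-10, -40, 0], [-10, -20, 0], [0, 0, 0]], roll=[0, 0, 0, 0], grip=[-0.2, -0.2, -0.2, -0.2])

```text
time_s: 15.85
ee_pos: [0.4975, 0.0923, 0.2954]
eef_rot: [[0.959, 0.283, -0.0], [0.283, -0.959, -0.002], [-0.001, 0.002, -1.0]]
ft_force: [-0.7, 0.7, 0.6]
gripper_width: 0.0516
```

```bash
python3 look.py 19; python3 - <<'E'
from h import *
s=load('w19'); g=proj(s,[[.528,.1858,.176]])[0]; print(g)
s2=load('s19'); im=cv2.cvtColor(np.asarray(s2['pixels']),cv2.COLOR_RGB2BGR)
a=cv2.resize(im[235:300,265:340],None,fx=5,fy=7,interpolation=cv2.INTER_CUBIC)
b=cv2.resize(cv2.cvtColor(np.asarray(s['pixels']),cv2.COLOR_RGB2BGR),None,fx=.7,fy=a.shape[0]/420)
cv2.imwrite('pics/m19.png',np.hstack([a,b]))
E
```

```text
t 15.95 [0.4984 0.0959 0.2955] yaw 16.7 F [ 0.6  0.6 -0.3] M [ 0.03  0.01 -0.04] w 0.0512 j7 -1.66
[175.0926536  130.23732611]
```

View pics/m19.png

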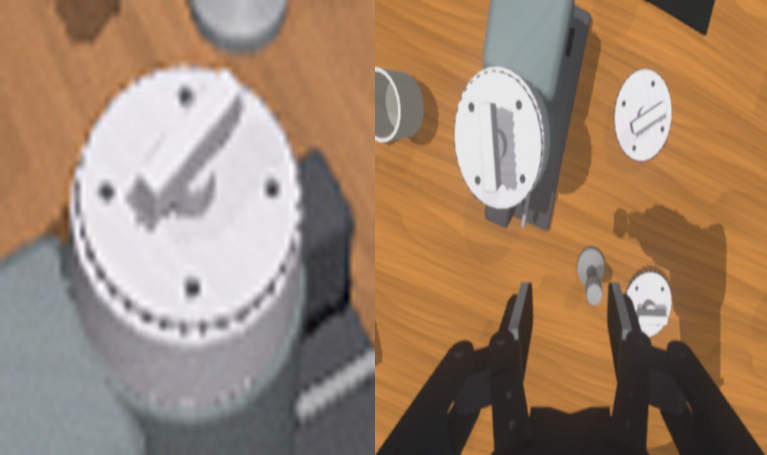

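View pics/s19.png

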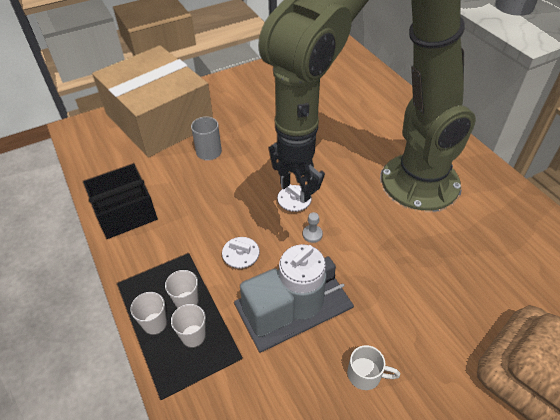

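```bash
python3 - <<'E'
from h import *
def dots(s,c,rx,ry):
    g=cv2.cvtColor(np.asarray(s['pixels']),cv2.COLOR_RGB2GRAY); m=(g<140).astype(np.uint8)
    k,l,st,ce=cv2.connectedComponentsWithStats(m)
    return [ce[i] for i in range(1,k) if 4<st[i,4]<90 and max(st[i,2:4])<13 and abs(ce[i][0]-c[0])<rx and abs(ce[i][1]-c[1])<ry]
w=load('w19'); c=proj(w,[[.528,.1858,.176]])[0]
d=np.array(dots(w,c,45,50)); print(np.round(d,1).tolist())
from scipy.spatial.distance import pdist
for z in (.174,.176,.178,.180):
    p=plane(w,d,z)[:,:2]*1e3; D=np.sort(pdist(p)); print(z,np.round(D,1))
p=plane(w,d,.176)[:,:2]*1e3; print('centre',p.mean(0))
E
```

```text
[[205.1, 96.2], [137.2, 98.5], [146.2, 165.9], [210.4, 164.6]]
0.174 [53.  53.1 53.1 53.2 75.1 75.1]
0.176 [52.6 52.7 52.7 52.8 74.5 74.5]
0.178 [52.2 52.3 52.3 52.4 73.9 73.9]
0.18 [51.8 51.9 51.9 52.  73.4 73.4]
centre [526.39663273 185.92372814]
```

From free air, the four screws give 52.6–52.8 mm spacing and equal diagonals at exactly z = 176 mm, so the flange is flush and level. Its centre is (526.4, 185.9), within 2 mm of the collar's. I'm handing in.

```bash
python3 -c "
from workcell import ctrl
print(ctrl.sign_off())"
```

```text
the job is handed in; nothing more can be done
None
```

The upper burr carrier is back in the grinder's collar, screwed home with its flange flush on the rim, and the hand is clear of it. I handed the job in at about 16 s.

- **Picking:** I took the rightmost of the three look-alikes. My first grasp caught the hub under the grip bar, so I opened, rose 8 mm and regripped on the bar.
- **Setting down:** I set it on the crests about 22° clockwise of the gaps, which were visible in the wrist camera. The flange was about 11 mm above the rim.
- **Drop:** With a loose hand I turned it counter-clockwise until it dropped, at carrier yaw of about 68°.
- **Screwing in:** I turned it about 50° clockwise, still with a loose hand. Torque stayed near zero throughout, and the height stopped changing over the last 7°. Then I let go and backed away.

**Last checks:**
- **Flush:** The four flange screws fit the flange top at z = 176 mm with equal diagonals, so the flange is level and flush. The side view shows no seam.
- **Neighbours:** In the final scene view the tamper, cup and jug stand where they were. I compared these by eye, not by measurement.

**What disagreed:**
- **Camera bias:** The outside cameras and the wrist camera differed by 3–4 mm in x, so I used differences within one view to place the carrier.
- **Height readings:** With the hand close, the wrist camera read 0.9 mm at home. I took that as bias, because the view from free air gave 0.
- **Centre:** The final carrier centre reads about 1.6 mm from the collar centre, within what the calibration allows.

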